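# Isolate the packing conveyor and lift off a portion pot with the tongs

## Robot

A 7-joint arm with a two-finger parallel gripper is mounted at the origin on the work surface. World frame = base frame: x ahead of the robot, y to its left, z up, the work surface at z = 0. Lengths are in m, angles in rad, forces in N, time in s.
With the tool pointing down it reaches from about 0.35 to 0.9 m from the base axis. Payload 7.2 kg.
Tool frame: the origin (TCP) lies midway between the tips of the shut fingers; the grasp point (between the pads) lies 19 mm behind it; z points along the fingers, y is the line along which they close (so a half turn about z gives the same grasp; the last joint's range is limited). The gripper opens to 88 mm and grips with 3 to 60 N. Pads are 20 mm wide; open, the fingers measure 115 mm over their backs; the gripper's body (75 mm by 178 mm) begins 61 mm behind the grasp point.
Start: joints at [1.222, 0.411, -0.013, 1.596, 0.006, 1.134, -0.082], TCP at [0.173, -0.601, 0.223] pointing down, gripper open.
Joint ranges: [-2.95, 2.95], [-0.29, 1.99], [-1.47, 1.44], [0.14, 2.54], [-1.03, 4.17], [0.13, 1.85], [-2.86, 2.86]. Speed limits (rad/s): [2.39, 2.39, 3.01, 3.01, 3.14, 3.14, 3.14].

## Interface

Orientations are given as [roll, pitch, yaw] about the fixed x, y, z axes, in that order (R = Rz(yaw) Ry(pitch) Rx(roll)).
In Python, from rig import env gives the robot as it stands. The module is installed in compiled form; this text tells all that it offers. Calls block until the motion is done:
- env.reach(position, orientation): joint-space move of the TCP to a pose.
- env.move_l(position, rot=None, max_speed=0.15, force_limit=None): straight line of the TCP; rot=None keeps the orientation; max_speed is the mean speed in m/s. With force_limit (N) it stops when the force on the tool has changed by that much, and returns True; else False.
- env.goto_joints(angles): joint-space move.
- env.command_gripper(opening, f_grip=None): opening from 0.0 (shut) to 1.0 (fully open); f_grip is the grip in N (None keeps the last); returns when the fingers have stopped.
- env.sleep(seconds).
- env.solve_ik(position, orientation): joint angles nearest the present ones, or None.
- env.snapshot(name): name is "scene" or "top"; returns a dict with "frame" (400x640x3 uint8, red, green, blue), "fx", "fy", "cx", "cy" (pixels), "cam_to_world" (4x4, takes a point from camera to world coordinates). Camera axes: x right, y down, z forward; pixel columns grow to the right and rows downward; lengths in m; the calibration is good to about 2 mm. A picture is of the moment at which its call begins. There is no depth.
A pose or a line that the arm cannot do raises env.Unreachable and nothing moves.
- env.job_done(): hands the job in; it is judged then, once.
Trained networks look in the newest picture that a camera, given by its name, has taken for a name from the list of things; names that differ only in an ending like _2 or _b are one class to them, and where a whole thing is asked for, a point or a joint stands for the part that bears it (a point fixed in the world has none). Each returns a list of dicts, best first, with "p" (0 to 1); they miss things now and then, are a little off and sometimes report something else, mostly with a low value. They report only what shows in the picture. A call takes as long as a camera call. They do not tell look-alikes from the thing itself.
- env.recognise(camera, name): "centre" ([x, y, z] in m, in world coordinates, good to about 4 mm: the middle of the surface that is visible of it).
- env.mark_of(camera, name): "centre" ([x, y, z] in m, in world coordinates, good to about 4 mm: a listed point, or the origin of a listed thing).
Readings, each from a call of its own:
- env.current_t(): time.
- env.current_joints(): joint angles.
- env.current_dq(): joint speeds.
- env.current_tau(): joint torques, N m.
- env.current_ee_pos(): TCP position.
- env.current_orientation(): TCP orientation.
- env.current_force(): force on the tool from outside, world axes, zero at the start.
- env.current_torque(): the same for the moment, N m.
- env.current_width(): opening from 0.0 (shut) to 1.0 (fully open).
- env.current_gripper_force(): force on a finger pad.
Only numpy, scipy, OpenCV 4.12 (cv2) and the standard library are available. Lean on these libraries where they do the work, as an engineer would, in place of code of your own. Each camera call takes 0.05 s, during which the arm holds its last target. There are 200 camera calls.

## Task

The small bench conveyor has to be cleared. First throw the isolator handle right over from on (leaning towards the robot) to off (leaning away); then pick up the spring tongs, close them on the portion pot nearest the robot on the belt and lift it off with the tongs alone, without touching it with the fingers and leaving the pot behind it and the cups on the bench where they are. Finish while still holding the tongs closed on the pot, with the pot about 10 cm above the belt.

Things in the scene. Friction and masses are not known exactly. Their poses are not given: they have to be found in the camera images.
- isolator (a joint): Handle of the isolator, rad: 0 = on (0.7 rad off vertical, leaning to the -x side of its box), 1.4 = off (0.7 rad off vertical, leaning to the +x side); upright at 0.7. Over-centre: no spring, but its weight makes it fall to the nearer stop; a push of well under 1 N moves it.
- isolator_pivot (a point): Hinge axis of the handle, 10 mm above a grey box 110 (x) x 75 (y) x 46 mm high fixed to the bench left or right of the conveyor, over its centre; x = the way the handle swings from on to off, y = hinge axis, z up. Two ears, 30 mm long (x), stand 20 to 28 mm either side of the centre and reach 9 mm above the axis.
- isolator_grip (a point): Centre of the handle's black cross-bar, 68 mm from the hinge axis, 20 mm thick and 60 mm long along the hinge axis (y); it sits on a steel stem 22 mm wide (y) and 10 mm thick.
- tongs_grip (a point): Spring tongs lying flat on the bench, open; 240 mm long, 32 mm high, 120 g. Point on the centre line midway between the two black grip panels, 16 mm above the underside; x to the tips, jaws close along y. Panels 70 mm long (x), 32 mm high; 65 mm across their outer faces when open, 42 mm when closed on the pot. Hinge 95 mm behind (-x). Centre of mass within 10 mm of this point.
- tongs_mouth (a point): Centre of the mouth of the tongs, on the centre line 120 mm ahead (+x) of tongs_grip, 10 mm above the underside of the tongs, same axes. On either side a shallow V-shaped tip, 28 mm long (x), 20 mm high, flush with the underside. Gap between tips 80 mm open, 65 mm with the panels at 58 mm; closing centres the pot here.
- tongs_left (a joint): Closing angle of the left jaw, rad (the right jaw mirrors it): 0 = open, about 0.12 = closed on the pot, 0.18 = closed empty (panels about 31 mm across). Squeezing the panels works against a spring: 4 N at first, 8 N at 42 mm; let go, the tongs spring open. To carry them open, keep the panels squeezed part-way, to about 58 mm.
- tongs_right: The right jaw of the tongs; origin on the hinge at the level of the underside of the tongs, x along the jaw.
- pot_mid (a point): The pot to be lifted: the white portion pot nearest the robot on the belt, with a foil top; centre, half-way up. Round, 34 mm high, 35 mm across at the bottom and 38 mm just under the rim, rim 46 mm across and only in the top 3 mm (a small 6 mm foil tab sticks out); about 30 g. Stands upright on the belt.
- next_pot_mid (a point): An identical pot further back on the same belt, its centre; to be left alone.
- belt (a point): Centre of the conveyor's belt surface, 60 mm above the bench; x points from the near (robot) end to the far end, z up. The belt is 120 mm wide (y) (144 mm with its side frames, which are lower than the belt) and 340 mm long; no rails. Fixed and not running.
- cup_stack: Stack of white foam cups, 85 mm across, 140 mm high, loose on the bench; origin under its centre. To be left alone.
- lidded_cup: White foam cup with a lid, 88 mm across, 107 mm high, loose on the bench; origin under its centre. To be left alone.
Mind the look-alikes: they are no part of the job. Leave any brown or yellow look-alike of the part that bears pot_mid alone.

How it is judged:
On the way, in this order (a step that is already met when the one before it is completed fails the run):
1. the isolator handle is thrown to off, with the pot still standing on the belt (value of joint isolator above 1.25 rad and distance of pot_mid from where it was at the start of the episode below 0.02 m), for 0.2 s.
2. the pot is clear of the belt, pinched between both jaws of the tongs (z of pot_mid in the frame of belt above 0.035 m and contact force between each of tongs_left, tongs_right and pot above 0.3 N), for 0.2 s.
At the end, for the whole second after the job is handed in: Pot centre over 70 mm above the belt and within 30 mm of the tongs' mouth centre; both jaws press it (over 0.3 N each); fingers hold the tongs (over 1 N), not the pot; tongs clear of the conveyor; pot still (under 50 mm/s); isolator over 1.25 rad; all through the last second (z of pot_mid in the frame of belt above 0.07 m and distance between pot_mid and tongs_mouth below 0.03 m and contact force between each of tongs_left, tongs_right and pot above 0.3 N and contact force between the fingers and tongs above 1 N and contact force between the fingers and pot below 0.1 N and contact force between tongs and conveyor below 0.1 N and linear speed of pot below 0.05 m/s and value of joint isolator above 1.25 rad); the arm keeps its last pose, push and grip.
It fails at once if the pot was moved (over 20 mm) while the isolator was still on (value of joint isolator below 0.7 rad and distance of pot_mid from where it was at the start of the episode above 0.02 m).
It fails at once if the fingers touched the pot (contact force between the fingers and pot above 0.5 N).
It fails at once if the pot behind was shifted by over 15 mm (distance of next_pot_mid from where it was at the start of the episode above 0.015 m).
It fails at once if a cup was shifted by over 20 mm (distance of any of cup_stack, lidded_cup from where it was at the start of the episode above 0.02 m).
It also fails if it takes over 64 s, if anything falls off the work surface, if the arm or the gripper's body presses on something with over 40 N, if the wrist force passes 120 N, or if a joint passes its speed limit or range.

## Working session

There is one attempt and no reset: what is moved stays moved. The work goes in short steps, each a Python script; the robot and the scene stay as the last script left them, time stands still between calls to the robot, and variables do not carry over. Pictures are saved under pics/ and viewed, at most 10 in all, crops included, and the job is handed in when it is done.

```bash
mkdir -p pics; cat > h.py <<'E'
from rig import env
import numpy as np, cv2
def snap(cam,fn=None):
    s=env.snapshot(cam)
    if fn: cv2.imwrite('pics/'+fn,s['frame'][:,:,::-1])
    return s
def proj(s,p):
    c=np.linalg.inv(s['cam_to_world'])@np.r_[p,1]
    return np.array([s['fx']*c[0]/c[2]+s['cx'],s['fy']*c[1]/c[2]+s['cy']])
def unproj(s,u,v,z):
    T=s['cam_to_world'];d=T[:3,:3]@[(u-s['cx'])/s['fx'],(v-s['cy'])/s['fy'],1];o=T[:3,3]
    return o+d*(z-o[2])/d[2]
E
python3 - <<'E'
from h import *
for c in ['top','scene']:
    s=snap(c,c+'0.png'); print(c,s['cam_to_world'][:3,3].round(3))
    for n in ['isolator_pivot','isolator_grip','tongs_grip','tongs_mouth','tongs_right','pot_mid','next_pot_mid','belt','cup_stack','lidded_cup']:
        for r in env.mark_of(c,n)[:4]: print(n,np.round(r['centre'],3),round(r['p'],2),proj(s,r['centre']).round())
print(env.current_t(),env.current_orientation())
E
```

```text
top [0.441 0.002 1.223]
isolator_pivot [ 0.41  -0.334  0.054] 0.95 [427. 245.]
isolator_pivot [ 0.674 -0.314  0.002] 0.44 [415. 164.]
isolator_grip [ 0.366 -0.334  0.108] 0.74 [432. 261.]
isolator_grip [ 0.708 -0.042  0.072] 0.3 [334. 148.]
tongs_grip [0.474 0.317 0.016] 0.97 [220. 221.]
tongs_grip [0.689 0.3   0.001] 0.48 [229. 156.]
tongs_mouth [0.594 0.295 0.009] 0.77 [229. 184.]
tongs_right [0.381 0.338 0.006] 0.71 [213. 250.]
pot_mid [ 0.575 -0.022  0.076] 0.62 [327. 190.]
pot_mid [0.565 0.145 0.018] 0.53 [275. 194.]
pot_mid [ 0.432 -0.033  0.012] 0.52 [329. 237.]
next_pot_mid [ 0.707 -0.043  0.076] 0.7 [334. 148.]
belt [ 0.682 -0.032  0.062] 0.72 [331. 157.]
cup_stack [0.69  0.3   0.001] 0.92 [229. 156.]
scene [1.109 0.356 0.802]
isolator_pivot [ 0.41  -0.335  0.057] 0.94 [252. 134.]
isolator_grip [ 0.365 -0.336  0.107] 0.7 [260. 113.]
tongs_grip [0.478 0.317 0.019] 0.94 [445. 260.]
tongs_mouth [0.476 0.32  0.019] 0.71 [446. 260.]
tongs_right [0.386 0.34  0.002] 0.6 [466. 244.]
pot_mid [ 0.58  -0.019  0.075] 0.87 [305. 210.]
pot_mid [ 0.428 -0.034  0.018] 0.7 [332. 188.]
pot_mid [0.564 0.141 0.02 ] 0.6 [363. 249.]
next_pot_mid [ 0.713 -0.045  0.076] 0.85 [262. 240.]
belt [ 0.677 -0.026  0.062] 0.95 [279. 237.]
cup_stack [0.689 0.306 0.002] 0.86 [401. 330.]
cup_stack [ 0.58  -0.019  0.074] 0.46 [305. 210.]
lidded_cup [ 0.67  -0.316 -0.002] 0.7 [198. 202.]
lidded_cup [ 0.679 -0.028  0.058] 0.57 [278. 239.]
1.1 [-3.14157024e+00 -5.31166717e-05  2.80797621e-01]
```

View pics/top0.png

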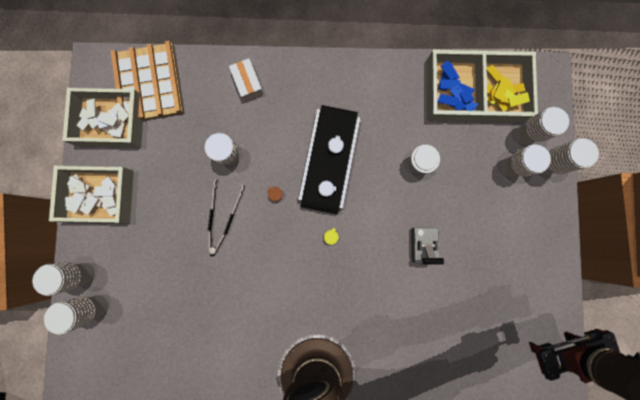

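View pics/scene0.png

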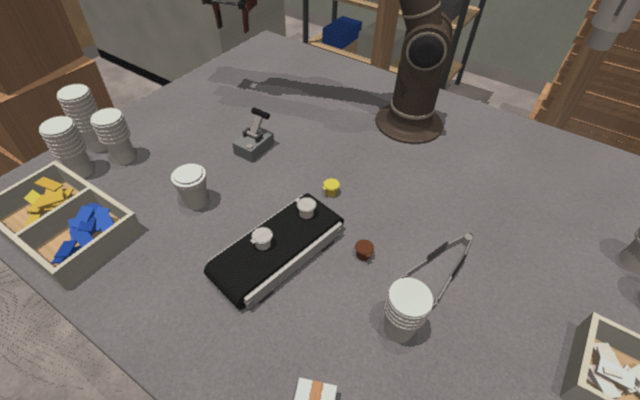

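Top view shows the white pots on the belt at about (327,188) and (336,144), with brown and yellow look-alikes off the belt at (275,194) and (331,237). The tongs hinge is at (212,251) with tips at (215,180) and (242,186), and the isolator is at (427,245) with its bar towards the robot. The networks' heights and spacings agree with the given sizes, so I'll throw the isolator now.

```bash
python3 - <<'E'
from h import *
P=np.array([.41,-.335]);R=[np.pi,0,0]
env.command_gripper(0.0,30)
env.reach([.322,P[1],.2],R)
env.move_l([.322,P[1],.095],max_speed=.2)
print(env.move_l([.428,P[1],.095],max_speed=.12,force_limit=15),env.current_ee_pos(),env.current_force())
env.move_l([.40,P[1],.22],max_speed=.25)
env.command_gripper(1.0)
for c in ['top','scene']:
    s=snap(c,c+'1.png')
    for n in ['isolator_grip','tongs_grip','tongs_mouth','tongs_right','pot_mid','next_pot_mid']:
        for r in env.mark_of(c,n)[:2]: print(c,n,np.round(r['centre'],3),round(r['p'],2))
print(env.current_t())
E
```

```text
True [ 0.42564687 -0.33451295  0.09492686] [-4.4902148   0.26249312  6.71234478]
top isolator_grip [ 0.452 -0.336  0.107] 0.75
top tongs_grip [0.476 0.316 0.016] 0.8
top tongs_grip [ 0.681 -0.028  0.063] 0.39
top tongs_mouth [0.596 0.294 0.012] 0.93
top pot_mid [0.565 0.146 0.015] 0.75
top pot_mid [ 0.577 -0.02   0.077] 0.56
top next_pot_mid [ 0.708 -0.042  0.077] 0.71
scene isolator_grip [ 0.452 -0.333  0.108] 0.43
scene tongs_grip [0.478 0.32  0.017] 0.79
scene tongs_right [ 0.675 -0.318  0.002] 0.62
scene tongs_right [0.382 0.341 0.003] 0.58
scene pot_mid [ 0.575 -0.018  0.074] 0.76
scene pot_mid [ 0.43  -0.034  0.019] 0.62
scene next_pot_mid [ 0.712 -0.046  0.077] 0.56
7.8917
```

View pics/scene1.png

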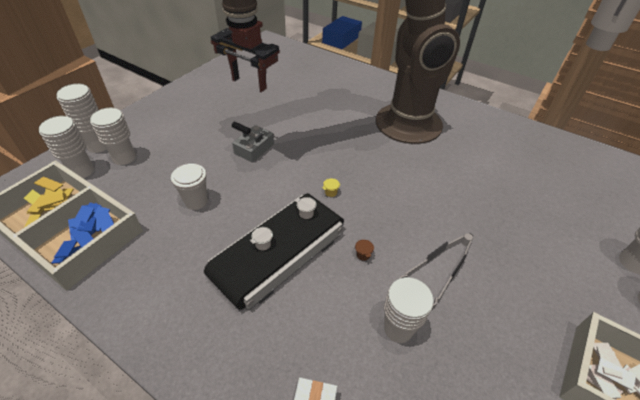

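The handle is off: its bar is now at (240,128) on the far side, with the grip at x=0.452. Next, the tongs.

```bash
python3 - <<'E'
from h import *
G=np.array([.476,.318]);R=[np.pi,0,-.2]
env.reach([*G,.2],R)
env.move_l([*G,.03],max_speed=.2)
print(env.move_l([*G,.006],max_speed=.05,force_limit=8),env.current_ee_pos())
env.command_gripper(58/88,30); print(env.current_width()*88,env.current_gripper_force())
env.move_l([*G,.22],max_speed=.15)
print(env.current_width()*88,env.current_gripper_force(),env.current_t())
for c in ['top','scene']:
    s=snap(c,c+'2.png')
    for n in ['tongs_grip','tongs_mouth','tongs_right']:
        for r in env.mark_of(c,n)[:2]: print(c,n,np.round(r['centre'],3),round(r['p'],2))
E
```

```text
False [0.47583713 0.31810088 0.00582619]
58.265018861668196 5.6546970148338005
58.181276799009645 4.895418000232894 14.0917
top tongs_grip [ 0.678 -0.317  0.004] 0.29
top tongs_mouth [ 0.579 -0.022  0.075] 0.54
scene tongs_grip [0.475 0.318 0.229] 0.78
scene tongs_mouth [0.594 0.294 0.223] 0.8
scene tongs_right [0.38  0.338 0.212] 0.7
```

View pics/scene2.png

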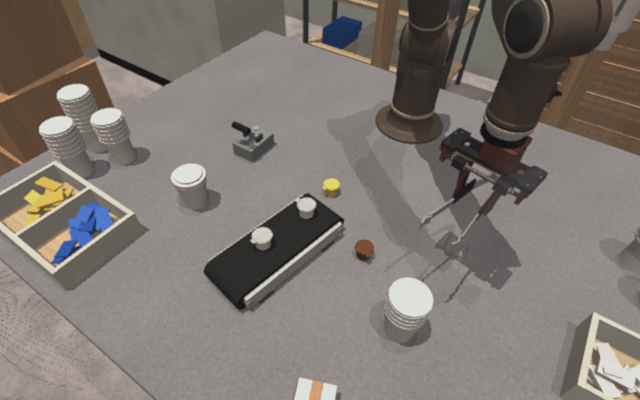

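The tongs are held level with their tips at (427,220) and (457,240), and the measured mouth agrees with the expected pose. I'll slide in along the belt below the rim.

```bash
python3 - <<'E'
from h import *
R=[np.pi,0,-.2];d=np.array([np.cos(.2),-np.sin(.2)])
T=np.array([.577,-.020])-.120*d; B=T-.065*d
env.reach([*B,.2],R)
env.move_l([*B,.073],max_speed=.15)
print(env.move_l([*T,.073],max_speed=.06,force_limit=5),env.current_ee_pos(),env.current_width()*88,env.current_t())
for c in ['top','scene']:
    s=snap(c)
    for n in ['tongs_grip','tongs_mouth','pot_mid','next_pot_mid']:
        for r in env.mark_of(c,n)[:2]: print(c,n,np.round(r['centre'],3),round(r['p'],2))
    u,v=proj(s,[.56,-.02,.08]).astype(int)
    cr=s['frame'][v-60:v+60,u-80:u+80,::-1]
    cv2.imwrite(f'pics/{c}3.png',cv2.resize(cr,None,fx=5,fy=5,interpolation=cv2.INTER_CUBIC)[:600,:800])
E
```

```text
False [0.4590054  0.00390262 0.07296309] 58.01224814422271 17.9167
top tongs_mouth [ 0.575 -0.023  0.077] 0.4
top pot_mid [ 0.677 -0.318  0.004] 0.74
top pot_mid [0.562 0.148 0.015] 0.45
top next_pot_mid [ 0.708 -0.041  0.073] 0.62
scene tongs_grip [0.458 0.002 0.086] 0.78
scene tongs_grip [ 0.675 -0.316 -0.   ] 0.5
scene tongs_mouth [ 0.577 -0.019  0.076] 0.71
scene pot_mid [ 0.578 -0.017  0.071] 0.77
scene pot_mid [ 0.69   0.302 -0.001] 0.75
scene next_pot_mid [ 0.71  -0.044  0.078] 0.71
scene next_pot_mid [ 0.58  -0.018  0.074] 0.31
```

View pics/scene3.png

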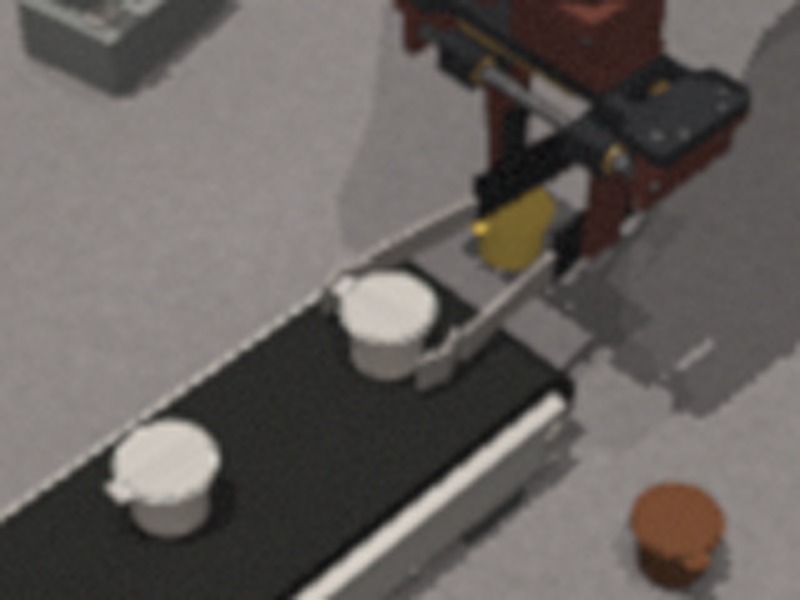

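View pics/top3.png

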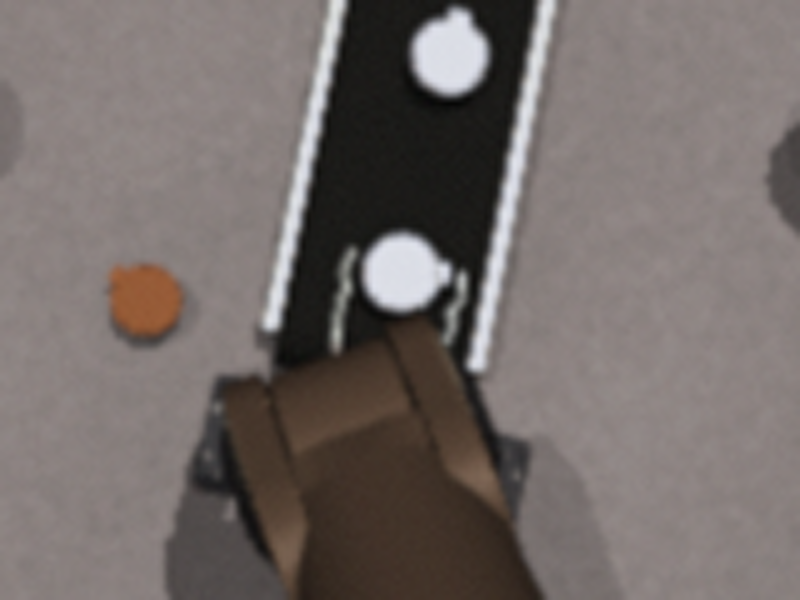

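The pot at (400,272) sits between the tips, perhaps 3 mm ahead of the mouth centre, and below-rim contact looks right. I'll nudge 3 mm forward, close and lift.

```bash
python3 - <<'E'
from h import *
d=np.array([np.cos(.2),-np.sin(.2)])
T=np.array([.577,-.020])-.117*d
env.move_l([*T,.073],max_speed=.03,force_limit=5)
env.command_gripper(.36,25); print(env.current_width()*88,env.current_gripper_force())
env.move_l([*T,.09],max_speed=.03)
env.move_l([*T,.175],max_speed=.07)
env.sleep(.5)
print(env.current_width()*88,env.current_gripper_force(),env.current_ee_pos(),env.current_t())
for c in ['top','scene']:
    s=snap(c)
    for n in ['tongs_grip','tongs_mouth','pot_mid','next_pot_mid','isolator_grip']:
        for r in env.mark_of(c,n)[:2]: print(c,n,np.round(r['centre'],3),round(r['p'],2))
    u,v=proj(s,[.56,-.02,.15]).astype(int)
    cr=s['frame'][max(v-60,0):v+60,u-80:u+80,::-1]
    cv2.imwrite(f'pics/{c}4.png',cv2.resize(cr,None,fx=5,fy=5,interpolation=cv2.INTER_CUBIC))
E
```

```text
42.075981640816146 24.997748136520386
42.65236746769159 24.996735155582428 [0.46232409 0.00324547 0.17496948] 21.65
top pot_mid [0.566 0.146 0.019] 0.69
top pot_mid [ 0.576 -0.021  0.178] 0.68
top next_pot_mid [ 0.576 -0.02   0.178] 0.37
top isolator_grip [ 0.454 -0.337  0.105] 0.67
scene tongs_grip [0.46  0.004 0.188] 0.82
scene tongs_mouth [ 0.577 -0.025  0.177] 0.61
scene pot_mid [0.561 0.146 0.017] 0.83
scene pot_mid [ 0.431 -0.035  0.02 ] 0.8
scene next_pot_mid [ 0.71  -0.047  0.077] 0.81
```

View pics/scene4.png

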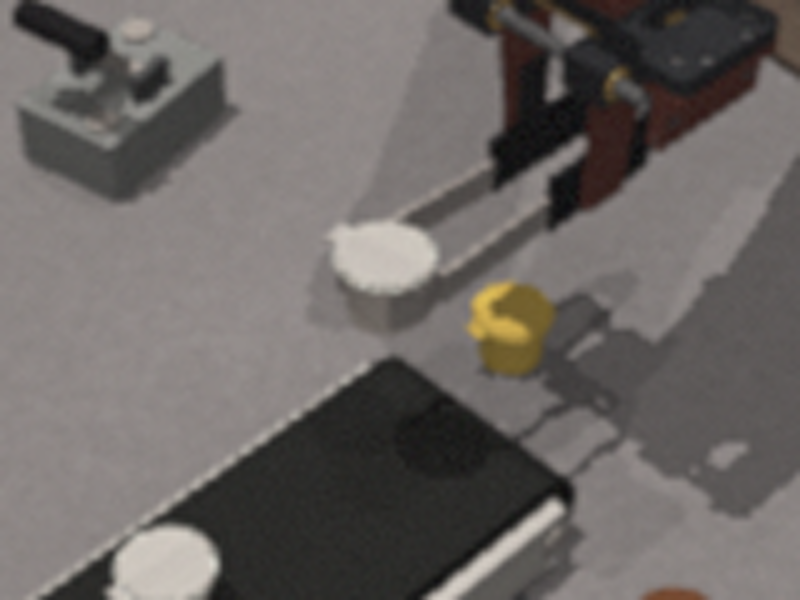

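The tongs hold the pot at (385,275). Its centre is 118 mm above the belt, with the underside about 10 cm up. The next pot hasn't moved and the handle is still off, so I'm handing in.

```bash
python3 -c "
from rig import env
env.sleep(.5); print(env.job_done(), env.current_width()*88)"
```

```text
the job is handed in; nothing more can be done
the job is handed in; nothing more can be done
```

The job is handed in, with no verdict returned: the isolator is off, and the tongs hold the pot with its underside about 10 cm above the belt; neither the pot behind nor the cups were touched, as far as the pictures show.

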